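# Free a locating block stuck in its bench fixture

## Task

First swing the red keeper of the bench fixture a full quarter turn by its orange knob, to its open stop, so that it no longer covers the foot of the aluminium locating block. Then grip the block by its head and rock it firmly from side to side in its seat until it has pushed both stiff brass cheeks back off its foot (do not pry the cheeks with the gripper), lift it straight up, and finish while still holding it upright and still, about two centimetres clear above the cheeks and over its seat, with the keeper left open. Leave the bottle, the jar and the screwdriver where they are.

Things in the scene. Friction and masses are not known exactly. Their poses are not given: they have to be found in the camera images.
- fixture: Fixed dark steel base plate 150 (x) x 200 (y) x 20 mm on the bench; origin at the centre of its underside, axes as the world's at yaw 0, turned up to 0.4 rad. Two fixed end stops (28 mm wide in y, top 45 mm above the bench) stand 59 mm apart in x round the seat.
- seat (a point): Block's seat: the middle of the plate's top face, 20 mm above the bench. It rocks about the fixture's x axis. Pulled straight up it rises 3.5 mm and catches under the cheeks' lips; tilted 0.25 to 0.35 rad to each side it pushes each cheek back far enough (each follows 0.05 to 0.1 rad behind the block, which may turn a little in the fingers; about 8 N sideways at the head).
- block: Loose aluminium locating block, about 0.33 kg, 105 mm tall; origin at the centre of its underside, axes parallel to the fixture's when seated. Foot 56 (x) x 31 (y) mm, 29 mm high, but its lowest 5 mm only 12 mm wide in y, so it rocks on lines 6 mm either side of its centre. Neck 30 x 20 mm above the foot; head 30 x 30 mm, from 42 to 105 mm above the underside.
- block_top (a point): Centre of the top face of the block's head, 105 mm above its underside (125 mm above the bench when seated). Grip the head by either pair of faces, fingertips 80 mm or more above the bench so that they clear the cheeks.
- cheek_left (a joint): Angle of the brass cheek on the fixture's +y side, rad: 0 upright, up to 0.35 as it leans outward (+y). Hinged on its lower edge, 16 mm from the seat's centre, at seat height. 34 mm long in x, top 58.5 mm above the bench (60 leaning); its lip overhangs the foot by 4 mm. Friction 0.6 N m, no spring: it stays where pushed. The foot passes freely once the cheek is beyond 0.14.
- cheek_right (a joint): The same for the brass cheek on the fixture's -y side; grows as it leans outward (-y).
- keeper (a joint): Angle of the red quarter-turn keeper about a vertical axis, rad: about 0 closed (its arm lies along fixture +y from the axis, over the foot's -x shoulder), 1.5 at the open stop (arm along fixture -x). Grows counter-clockwise seen from above. Stays where it is left; needs about 2 N at the knob.
- keeper_axis (a point): Point on the keeper's axis, fixed on the fixture at x = -24 mm, y = -60 mm of it, 60 mm above the bench (the top of the keeper's arms, which are 8 mm thick; the arm over the foot is 70 mm long).
- keeper_knob (a point): Centre of the top of the orange upright knob on the keeper: a round post 18 mm across and 45 mm tall, its top 105 mm above the bench, 70 mm from the axis, on the far side of the axis from the keeper's arm: on the axis's fixture -y side when closed, on its +x side when open. Does not spin on the keeper.
- oil_bottle: Bystander: amber bottle 52 mm across, 130 mm tall, red cap; origin at the centre of its underside.
- paste_jar: Bystander: white jar 60 mm across, 70 mm tall; origin at the centre of its underside.
- screwdriver: Bystander: screwdriver with orange handle lying on the bench, about 200 mm long; origin about its middle, on the bench.
Not all that is in view belongs to the job. Of the things like the block, leave any that is turquoise; of the rest the larger one is meant.

How it is judged:
By the outcome, as a careful person would: the job done as asked, in the order asked, and still so for the second after the job is handed in, while the arm keeps its last pose, push and grip.
It also fails if it takes over 61 s, if anything falls off the work surface, if the arm or the gripper's body presses on something with over 40 N, if the wrist force passes 120 N, or if a joint passes its speed limit or range.

## Robot

A 6-joint arm with a two-finger parallel gripper is mounted at the origin on the work surface. World frame = base frame: x ahead of the robot, y to its left, z up, the work surface at z = 0. Lengths are in m, angles in degrees, forces in N, time in s.
With the tool pointing down it reaches from about 0.35 to 0.875 m from the base axis. Payload 4.2 kg.
Tool frame: the origin (TCP) lies on the front face of the gripper's body, between the roots of the fingers; the fingertips stand 70 mm ahead of it and the grasp point (between the pads) lies 51 mm ahead of it; z points along the fingers, y is the line along which they close (so a half turn about z gives the same grasp; the last joint's range is limited). The gripper opens to 87 mm and grips with 3 to 60 N. Pads are 19 mm wide; open, the fingers measure 117 mm over their backs; the gripper's body (75 mm by 190 mm) begins 51 mm behind the grasp point.
Start: joints at [78.014, 22.042, 0.453, 0, -68.411, -14.817], TCP at [0.282, 0.558, 0.292] pointing down, gripper open.
Joint ranges: [-179.83, 179.83], [-69.29, 118.12], [-61.27, 80.66], [-181.25, 117.63], [-171.15, -9.14], [-177.46, 177.46]. Speed limits (degrees/s): [159.86, 159.86, 180, 180, 180, 180].

## Interface

Orientations are given as a 3x3 rotation matrix whose columns are the frame's x, y, z axes.
In Python, from station import r gives the robot as it stands.
- The arm moves only by the shell command python3 -m pendant 'ROWS' [OPENING]. ROWS is JSON, a list of rows, each a list of 2 entries, a list of its own where there are three numbers: the shift along the tool's x, y, z in mm, then the turn, a rotation vector about the tool's x, y, z in rad. A call has 1 to 10 rows; each row is the pose to reach, as a shift and turn from the pose commanded when the call began, along the tool's axes at that moment; what a row does not reach only later rows make up. A row lasts 1/10 s, in which the tool goes at most 50 mm and 8.59 degrees, less where a joint would pass 70% of its speed; a pose out of reach is approached as far as the arm can. A call with a gripper value outside its range is refused whole. OPENING is the opening, from 0 (shut) to 1 (fully open), set as the call begins (- or left out, the last holds). The fingers move at their own pace and stop on an object; the grip force is fixed at half the most. Time passes only in rows, so rows that repeat a pose let the fingers close. It gives the time, the measured TCP pose, the force, the opening and the grip force at its end, in the units of the state.
- r.sense(): the state, without advancing time (a new reading comes with each control period).
- r.capture(name): name is "scene" or "top" or "wrist"; returns a dict with "frame" (480x640x3 uint8, red, green, blue), "vertical_fov" (degrees; the focal length in pixels is half the picture's height over the tangent of half this angle, whatever the lens; pixels are square), "cx", "cy" (the principal point, pixels), "rvec" (rotation vector, rad) and "tvec" (3), from world to camera coordinates, as OpenCV has them. Camera axes: x right, y down, z forward; pixel columns grow to the right and rows downward; lengths in m; the calibration is good to about 2 mm. A picture is of the moment at which its call begins. There is no depth.
- r.finish_job(): hands the job in; it is judged then, once.
The state is a dict: "time_s": time; "joints": joint angles; "joint_velocities": joint speeds; "effort": joint torques, N m; "tcp_pos": TCP position; "ee_rot": TCP orientation; "wrist_force": force on the tool from outside, world axes, zero at the start; "moment": the same for the moment, N m; "gripper_width": opening from 0.0 (shut) to 1.0 (fully open); "gripper_force": force on a finger pad.
Only numpy, scipy, OpenCV 4.12 (cv2) and the standard library are available. Lean on these libraries where they do the work, as an engineer would, in place of code of your own. Each camera call takes 0.05 s, during which the arm holds its last target. There are 200 camera calls.

## Working session

There is one attempt and no reset: what is moved stays moved. The work goes in short steps, Python scripts to look and compute and a shell command to move; the robot and the scene stay as the last step left them, time stands still between calls to the robot, and variables do not carry over. Pictures are saved under pics/ and viewed, at most 10 in all, crops included, and the job is handed in when it is done.

```bash
mkdir -p pics
cat > h.py <<'E'
import numpy as np, cv2
from station import r
def cap(n,f):
    c=r.capture(n); cv2.imwrite(f'pics/{f}.png',c['frame'][:,:,::-1]); np.save(f'pics/{f}.npy',{k:v for k,v in c.items()},allow_pickle=True); return c
def load(f): return np.load(f'pics/{f}.npy',allow_pickle=True).item()
def KRt(c):
    f=240/np.tan(np.radians(c['vertical_fov'])/2)
    return np.array([[f,0,c['cx']],[0,f,c['cy']],[0,0,1]]),cv2.Rodrigues(np.array(c['rvec'],float))[0],np.array(c['tvec'],float)
def onz(c,uv,z):
    K,R,t=KRt(c); d=R.T@np.linalg.inv(K)@[uv[0],uv[1],1]; o=-R.T@t; return o+d*(z-o[2])/d[2]
def proj(c,P):
    K,R,t=KRt(c); p=K@(R@np.array(P)+t); return p[:2]/p[2]
E
python3 - <<'E'
from h import *
a=cap('top','top1');b=cap('scene','sc1');cv2.imwrite('pics/both.png',np.vstack([a['frame'],b['frame']])[:,:,::-1][:, :])
for c in(a,b): K,R,t=KRt(c);print(K[0,0],-R.T@t,R[2])
s=r.sense();print(s)
E
```

```text
484.64324142424664 [3.50128209e-01 5.97030962e-04 1.09007875e+00] [ 0.22198974  0.01045881 -0.97499291]
524.3987055228445 [ 1.11823795 -0.65592627  0.80810633] [-0.4858791   0.59895962 -0.63652877]
{'time_s': 0.1, 'joints': array([ 7.80144809e+01,  2.20871806e+01,  3.89018613e-01, -2.39217717e-02,
       -6.84097613e+01, -1.48138724e+01]), 'joint_velocities': array([-0.0316783 , -0.13606428,  0.23934019,  0.12909902,  0.04080783,
        0.05876615]), 'effort': array([-1.47216042e-04, -3.91687489e+01,  1.87936127e+01,  4.23192099e+00,
        1.34420747e-02, -6.97185192e-05]), 'tcp_pos': array([0.28162557, 0.55752482, 0.2912734 ]), 'ee_rot': array([[ 8.92521205e-01, -4.51004771e-01, -7.70911335e-04],
       [-4.51005417e-01, -8.92519473e-01, -1.76190465e-03],
       [ 1.06574023e-04,  1.92022245e-03, -9.99998151e-01]]), 'wrist_force': array([-0.15169978, -0.71994154, -0.06501491]), 'moment': array([ 0.0172454 , -0.04027485, -0.01814136]), 'gripper_force': 0.0, 'gripper_width': 1.0019449396878437}
```

View pics/top1.png

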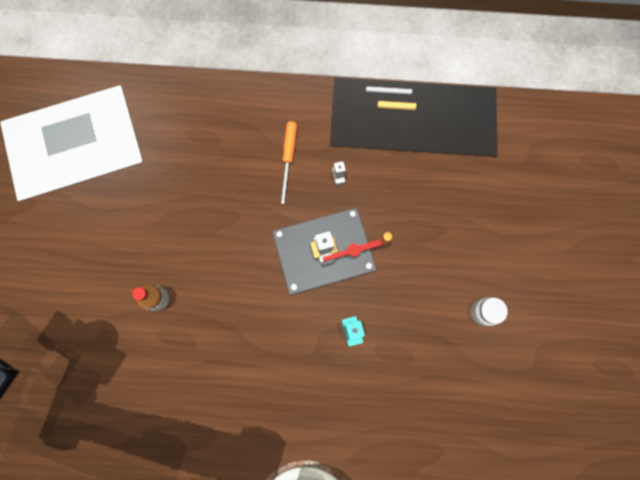

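View pics/sc1.png

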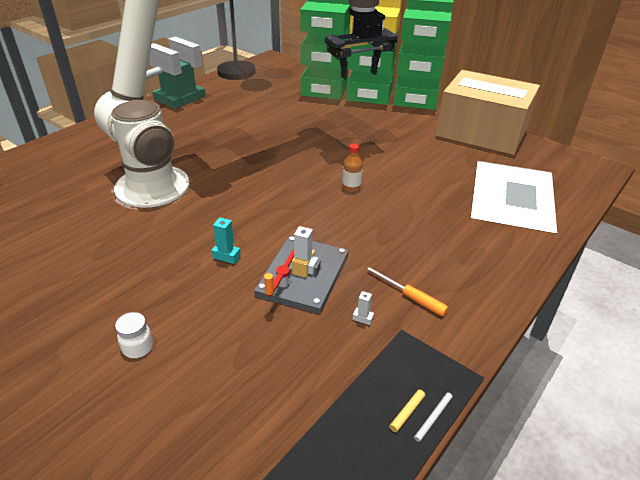

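The top view shows the plate with corners at about (274,233), (356,209), (375,270), (291,293). The block's head is at (324,240), the keeper's axis at (354,250) and the knob at (388,237). The teal and small blocks are decoys. I'll enlarge the fixture and compute.

Run:
```python
from h import *
c=load('top1');b=load('sc1')
P=[onz(c,p,.02) for p in[(274,233),(356,209),(375,270),(291,293)]]
print(np.round(P,4),np.mean(P,0)); P=np.array(P)
e=P[0]-P[1];f=P[3]-P[2];g=P[0]-P[3];h=P[1]-P[2]
for v in(e,f,g,h):print(np.linalg.norm(v),np.degrees(np.arctan2(v[1],v[0])))
for n,p,z in[('top',(324,240),.125),('axis',(354,250),.06),('knob',(388,237),.105)]:print(n,onz(c,p,z))
for n,p,z in[('top',(303,232),.125),('knob',(268,276),.105)]:print(n,onz(b,p,z))
x=cv2.resize(c['frame'][195:305,260:405],None,fx=5,fy=5,interpolation=3)
cv2.imwrite('pics/z1.png',x[:,:,::-1])
```

```text
[[ 0.5848  0.1121  0.02  ]
 [ 0.6533 -0.0704  0.02  ]
 [ 0.5154 -0.1193  0.02  ]
 [ 0.4524  0.0633  0.02  ]] [ 0.55149323 -0.00360323  0.02      ]
0.194944274610876 110.56393198937364
0.19317992930145 109.05594037677125
0.1411729095671688 20.237082212205117
0.1462781723621434 19.531151879115903
top [ 0.55393011 -0.00157401  0.125     ]
axis [ 0.54985981 -0.06782649  0.06      ]
knob [ 0.57325635 -0.13413054  0.105     ]
top [ 0.55450405 -0.00447816  0.125     ]
knob [ 0.57625339 -0.13447845  0.105     ]
```

View pics/z1.png

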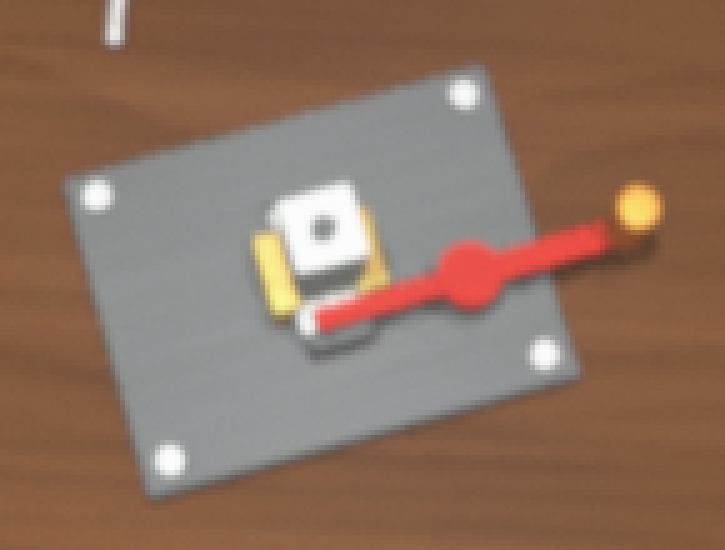

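The plate measures about 195 x 145 mm at yaw ≈ 19.9°. Its centre is about (0.553, -0.003). The axis and knob agree with the given geometry to within 3 mm. Next I work out the moves.

```bash
cat >> h.py <<'E'
from scipy.spatial.transform import Rotation as Ro
def down(a,tilt=None):  # tool down, y axis at world angle a (deg)
    a=np.radians(a);y=np.array([np.cos(a),np.sin(a),0]);z=np.array([0,0,-1.]);return np.column_stack([np.cross(y,z),y,z])
def go(p,R,s=None,frm=None):
    if frm is None: s=s or r.sense(); p0,R0=s['tcp_pos'],s['ee_rot']
    else: p0,R0=frm
    print(np.round(R0.T@(np.array(p)-p0)*1000,1).tolist(),np.round(Ro.from_matrix(R0.T@R).as_rotvec(),3).tolist())
E
python3 - <<'E'
from h import *
go((.575,-.134,.25),down(-160.1))
E
```

```text
[573.7, 484.8, 42.3] [0.002, -0.001, 0.756]
```

```bash
python3 -m pendant '[[[574,485,42],[0.002,0,0.756]],[[574,485,42],[0.002,0,0.756]],[[574,485,42],[0.002,0,0.756]],[[574,485,42],[0.002,0,0.756]],[[574,485,42],[0.002,0,0.756]],[[574,485,42],[0.002,0,0.756]],[[574,485,42],[0.002,0,0.756]],[[574,485,42],[0.002,0,0.756]],[[574,485,42],[0.002,0,0.756]],[[574,485,42],[0.002,0,0.756]]]' 1
python3 - <<'E'
from h import *
go((.575,-.134,.25),down(-160.1))
E
```

```text
time_s: 1.1
tcp_pos: [0.477, 0.0963, 0.2642]
ee_rot: [[0.34, -0.94, 0.001], [-0.94, -0.34, 0.001], [-0.001, -0.002, -1.0]]
wrist_force: [0.2, -0.0, -0.6]
gripper_width: 0.998
gripper_force: 0.0
[249.9, -13.7, 14.0] [-0.002, 0.001, 0.0]
```

```bash
python3 -m pendant '[[[250,-14,14],[0,0,0]],[[250,-14,14],[0,0,0]],[[250,-14,14],[0,0,0]],[[250,-14,14],[0,0,0]],[[250,-14,14],[0,0,0]],[[250,-14,14],[0,0,0]],[[250,-14,14],[0,0,0]],[[250,-14,14],[0,0,0]]]'
python3 - <<'E'
from h import *
s=r.sense();print(s['tcp_pos'])
c=cap('wrist','w1')
print(proj(c,(.575,-.134,.105)),proj(c,(.554,-.003,.125)))
go((.575,-.134,.143),down(-160.1))
E
```

```text
time_s: 1.9
tcp_pos: [0.5746, -0.1314, 0.2499]
ee_rot: [[0.341, -0.94, 0.001], [-0.94, -0.341, 0.002], [-0.001, -0.001, -1.0]]
wrist_force: [-0.1, 0.5, 0.4]
gripper_width: 1.003
gripper_force: 0.0
[ 0.57459539 -0.1313937   0.24989548]
[327.37251166 248.99580645] [291.77486679 435.5861619 ]
[3.1, 0.9, 107.2] [-0.002, 0.001, 0.001]
```

View pics/w1.png

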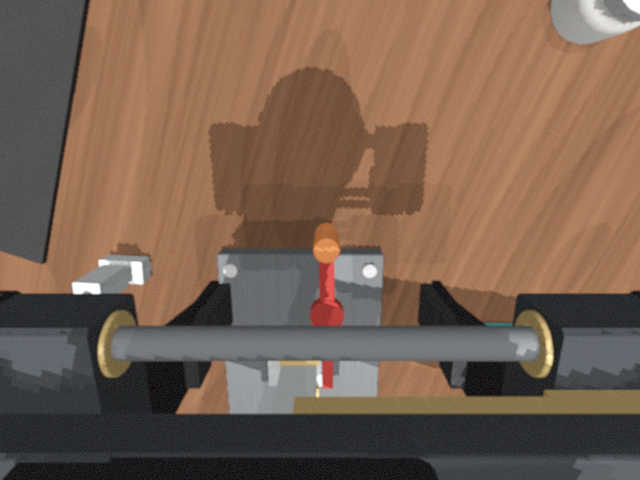

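The wrist view shows the knob top at (326,248), within a pixel of the predicted position. I'll descend and grip it.

```bash
python3 -m pendant '[[[3,1,40],[0,0,0]],[[3,1,80],[0,0,0]],[[3,1,107],[0,0,0]],[[3,1,107],[0,0,0]]]'
python3 -m pendant '[[[0,0,0],[0,0,0]],[[0,0,0],[0,0,0]],[[0,0,0],[0,0,0]],[[0,0,0],[0,0,0]],[[0,0,0],[0,0,0]],[[0,0,0],[0,0,0]],[[0,0,0],[0,0,0]],[[0,0,0],[0,0,0]]]' 0
python3 - <<'E'
from h import *
s=r.sense();p0,R0=s['tcp_pos'],s['ee_rot'];ax=np.array([.551,-.0676,p0[2]])
print(np.linalg.norm((p0-ax)[:2]))
for d in range(9,100,9):
    M=Ro.from_euler('z',d,degrees=True).as_matrix();print(d,end=' ');go(ax+M@(p0-ax),M@R0,frm=(p0,R0))
E
```

```text
time_s: 2.35
tcp_pos: [0.5726, -0.1334, 0.1396]
ee_rot: [[0.342, -0.94, -0.007], [-0.94, -0.342, 0.002], [-0.004, 0.006, -1.0]]
wrist_force: [0.0, 0.8, -0.3]
gripper_width: 0.995
gripper_force: 0.0
time_s: 3.15
tcp_pos: [0.5753, -0.1351, 0.1432]
ee_rot: [[0.34, -0.94, 0.001], [-0.94, -0.34, 0.001], [-0.001, -0.002, -1.0]]
wrist_force: [-0.1, 0.1, -0.5]
gripper_width: 0.357
gripper_force: 0.0
0.07170606459038165
9 [-0.9, -11.2, 0.0] [-0.0, -0.0, -0.157]
18 [-3.5, -22.2, 0.0] [-0.0, -0.001, -0.314]
27 [-7.8, -32.6, 0.1] [-0.0, -0.001, -0.471]
36 [-13.6, -42.2, 0.1] [-0.0, -0.001, -0.628]
45 [-20.9, -50.7, 0.1] [-0.001, -0.001, -0.785]
54 [-29.5, -58.1, 0.1] [-0.001, -0.002, -0.942]
63 [-39.1, -63.9, 0.1] [-0.001, -0.002, -1.1]
72 [-49.4, -68.3, 0.2] [-0.001, -0.002, -1.257]
81 [-60.4, -70.9, 0.2] [-0.001, -0.002, -1.414]
90 [-71.6, -71.8, 0.2] [-0.001, -0.003, -1.571]
99 [-82.8, -70.9, 0.2] [-0.001, -0.003, -1.728]
```

```bash
python3 -m pendant '[[[0,0,0],[0,0,0]],[[0,0,0],[0,0,0]],[[0,0,0],[0,0,0]],[[0,0,0],[0,0,0]],[[0,0,0],[0,0,0]]]' 0
python3 -c "from h import *;print(r.sense()['moment'])"
```

```text
time_s: 3.65
tcp_pos: [0.5752, -0.1351, 0.1431]
ee_rot: [[0.34, -0.94, 0.001], [-0.94, -0.34, 0.001], [-0.001, -0.002, -1.0]]
wrist_force: [-0.8, -1.0, -0.3]
gripper_width: 0.196
gripper_force: 30.0
[-0.03356358  0.01253159  0.00914949]
```

Gripped (17 mm, 30 N). Now I swing it about the axis, at about half speed.

```bash
python3 -m pendant '[[[-0.2,-5.6,0],[0,0,-0.078]],[[-0.9,-11.2,0],[0,0,-0.157]],[[-2,-16.8,0],[0,0,-0.236]],[[-3.5,-22.2,0],[0,0,-0.314]],[[-5.5,-27.5,0],[0,0,-0.393]],[[-7.8,-32.6,0],[0,0,-0.471]],[[-10.6,-37.5,0],[0,0,-0.55]],[[-13.6,-42.2,0],[0,0,-0.628]],[[-17.2,-46.6,0],[0,0,-0.707]],[[-20.9,-50.7,0],[0,0,-0.785]]]'
python3 - <<'E'
from h import *
s=r.sense();p0,R0=s['tcp_pos'],s['ee_rot'];ax=np.array([.551,-.0676,p0[2]])
print(np.linalg.norm((p0-ax)[:2]))
for d in range(9,60,9):
    M=Ro.from_euler('z',d,degrees=True).as_matrix();print(d,end=' ');go(ax+M@(p0-ax),M@R0,frm=(p0,R0))
E
```

```text
time_s: 4.65
tcp_pos: [0.6157, -0.098, 0.1431]
ee_rot: [[0.906, -0.423, 0.001], [-0.423, -0.906, 0.001], [-0.0, -0.002, -1.0]]
wrist_force: [-1.3, 0.1, -0.2]
gripper_width: 0.2
gripper_force: 30.0
0.0714603887202816
9 [-0.8, -11.2, 0.0] [-0.0, -0.0, -0.157]
18 [-3.4, -22.1, 0.0] [-0.0, -0.0, -0.314]
27 [-7.7, -32.5, 0.1] [-0.0, -0.001, -0.471]
36 [-13.5, -42.0, 0.1] [-0.0, -0.001, -0.628]
45 [-20.8, -50.6, 0.1] [-0.0, -0.001, -0.785]
54 [-29.3, -57.9, 0.1] [-0.0, -0.001, -0.942]
```

```bash
python3 -m pendant '[[[-0.2,-5.6,0],[0,0,-0.078]],[[-0.9,-11.2,0],[0,0,-0.157]],[[-2,-16.8,0],[0,0,-0.236]],[[-3.5,-22.2,0],[0,0,-0.314]],[[-5.5,-27.5,0],[0,0,-0.393]],[[-7.8,-32.6,0],[0,0,-0.471]],[[-10.6,-37.5,0],[0,0,-0.55]],[[-13.6,-42.2,0],[0,0,-0.628]],[[-16,-45.2,0],[0,0,-0.68]],[[-18,-47.7,0],[0,0,-0.73]]]'
python3 -m pendant '[[[0,-1,0],[0,0,-0.02]],[[0,-2,0],[0,0,-0.03]],[[0,-2,0],[0,0,-0.03]]]'
python3 - <<'E'
from h import *
s=r.sense();d=s['tcp_pos']-[.551,-.0676,0];print(np.degrees(np.arctan2(d[1],d[0]))+70.1, np.hypot(*d[:2]),s['moment'])
E
```

```text
time_s: 5.65
tcp_pos: [0.6198, -0.0472, 0.1432]
ee_rot: [[0.957, 0.289, 0.001], [0.289, -0.957, 0.001], [0.001, -0.001, -1.0]]
wrist_force: [1.8, -10.5, -3.4]
gripper_width: 0.198
gripper_force: 30.0
time_s: 5.95
tcp_pos: [0.6196, -0.0471, 0.1432]
ee_rot: [[0.949, 0.314, 0.002], [0.314, -0.949, -0.001], [0.001, 0.001, -1.0]]
wrist_force: [1.8, -6.6, -1.9]
gripper_width: 0.197
gripper_force: 30.0
86.75685894737464 0.0715757684279794 [-2.06040354 -0.72364557 -0.32464501]
```

The keeper stopped at about 86.8° (1.51 rad) with the stop reaction showing. I'll release and lift.

```bash
python3 -m pendant '[[[0,0,0],[0,0,0]],[[0,0,0],[0,0,0]],[[0,0,0],[0,0,0]],[[0,0,0],[0,0,0]]]' 1
python3 -m pendant '[[[0,0,-30],[0,0,0]],[[0,0,-60],[0,0,0]],[[0,0,-100],[0,0,0]],[[0,0,-130],[0,0,0]],[[0,0,-130],[0,0,0]]]'
python3 - <<'E'
from h import *
c=cap('top','top2');w=cap('wrist','w2')
cv2.imwrite('pics/z2.png',np.vstack([cv2.resize(c['frame'][190:310,250:410],(640,480),interpolation=3)])[:,:,::-1])
s=r.sense();print(s['tcp_pos'],s['joints'])
go((.554,-.003,.26),down(-70.1))
E
```

```text
time_s: 6.35
tcp_pos: [0.6193, -0.045, 0.1435]
ee_rot: [[0.949, 0.316, 0.002], [0.316, -0.949, 0.002], [0.002, -0.001, -1.0]]
wrist_force: [-0.5, 0.5, -0.8]
gripper_width: 0.478
gripper_force: 0.0
time_s: 6.85
tcp_pos: [0.6212, -0.0452, 0.2794]
ee_rot: [[0.948, 0.317, 0.013], [0.317, -0.948, 0.002], [0.013, 0.002, -1.0]]
wrist_force: [-0.4, -0.5, 0.4]
gripper_width: 0.929
gripper_force: 0.0
[ 0.61898002 -0.04516971  0.27406504] [ 10.7103565   22.2725606   -1.83271371  -0.10171124 -65.70208738
  97.74373522]
[-48.4, -60.5, 14.0] [-0.001, -0.004, -0.026]
```

View pics/z2.png

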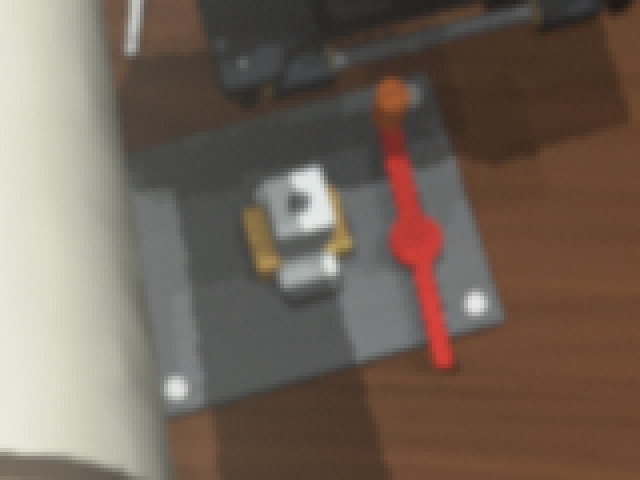

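View pics/w2.png

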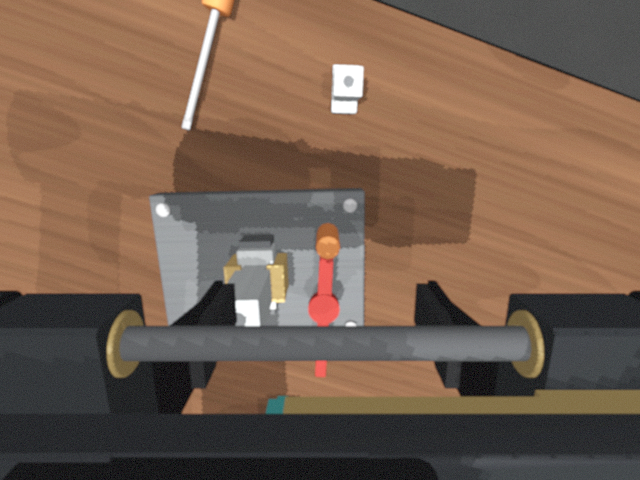

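The keeper is open along fixture -x and the knob is on the +x side. The head top is at (298,203) in the crop, which gives about (0.553, -0.0025). I'll move over the block and descend.

```bash
python3 -m pendant '[[[-25,-30,7],[0,0,-0.013]],[[-49,-60,14],[0,0,-0.026]],[[-49,-60,14],[0,0,-0.026]],[[-49,-60,14],[0,0,-0.026]]]' 1
python3 - <<'E'
from h import *
print(onz(load('top2'),(324.5,240.8),.125))
go((.553,-.0025,.159),down(-70.1))
E
```

```text
time_s: 7.35
tcp_pos: [0.5529, -0.0037, 0.2583]
ee_rot: [[0.94, 0.342, -0.001], [0.342, -0.94, 0.001], [-0.0, -0.001, -1.0]]
wrist_force: [0.5, 0.4, 0.4]
gripper_width: 0.999
gripper_force: 0.0
[ 0.55233731 -0.00269227  0.125     ]
[0.5, -1.0, 99.3] [-0.001, 0.0, 0.001]
```

```bash
python3 -m pendant '[[[0,-1,35],[0,0,0]],[[0,-1,70],[0,0,0]],[[0,-1,99],[0,0,0]],[[0,-1,99],[0,0,0]]]'
python3 -m pendant '[[[0,0,0],[0,0,0]],[[0,0,0],[0,0,0]],[[0,0,0],[0,0,0]],[[0,0,0],[0,0,0]],[[0,0,0],[0,0,0]],[[0,0,0],[0,0,0]],[[0,0,0],[0,0,0]],[[0,0,0],[0,0,0]],[[0,0,0],[0,0,0]],[[0,0,0],[0,0,0]]]' 0
python3 - <<'E'
from h import *
s=r.sense();p0,R0=s['tcp_pos'],s['ee_rot'];print(s['moment'])
a=np.radians(19.9);fx=np.array([np.cos(a),np.sin(a),0]);fy=np.array([-np.sin(a),np.cos(a),0])
b=np.array([*p0[:2],.02]) # seat under head
for sg in(1,-1):
  for t in(.08,.16,.24,.32,.38):
    pv=b+sg*.006*fy;M=Ro.from_rotvec(-sg*t*fx).as_matrix();print(sg,t,end=' ');go(pv+M@(p0-pv),M@R0,frm=(p0,R0))
E
```

```text
time_s: 7.75
tcp_pos: [0.5517, -0.0039, 0.1557]
ee_rot: [[0.941, 0.339, -0.008], [0.339, -0.941, -0.001], [-0.008, -0.002, -1.0]]
wrist_force: [-1.4, -0.5, -0.3]
gripper_width: 0.999
gripper_force: 0.0
time_s: 8.75
tcp_pos: [0.5535, -0.0029, 0.1604]
ee_rot: [[0.94, 0.34, 0.001], [0.34, -0.94, 0.001], [0.002, -0.001, -1.0]]
wrist_force: [-0.2, 1.2, 1.5]
gripper_width: 0.341
gripper_force: 29.9
[ 0.17942412  0.12853826 -0.00556177]
1 0.08 [-0.0, -11.2, -0.0] [-0.08, 0.0, -0.0]
1 0.16 [-0.0, -22.4, 0.9] [-0.16, 0.0, -0.0]
1 0.24 [-0.0, -33.5, 2.6] [-0.24, 0.0, -0.0]
1 0.32 [-0.0, -44.5, 5.3] [-0.32, 0.0, -0.001]
1 0.38 [-0.0, -52.5, 7.8] [-0.38, 0.0, -0.001]
-1 0.08 [0.0, 11.2, -0.0] [0.08, -0.0, 0.0]
-1 0.16 [-0.0, 22.4, 0.8] [0.16, -0.0, 0.0]
-1 0.24 [-0.0, 33.5, 2.6] [0.24, -0.0, 0.0]
-1 0.32 [-0.0, 44.5, 5.2] [0.32, -0.0, 0.001]
-1 0.38 [-0.0, 52.5, 7.7] [0.38, -0.0, 0.001]
```

The head is gripped (29.7 mm). I'll rock to +y to 0.32 rad, and watch the force.

```bash
python3 -m pendant '[[[0,-5.6,0],[-0.04,0,0]],[[0,-11.2,0],[-0.08,0,0]],[[0,-16.8,0.4],[-0.12,0,0]],[[0,-22.4,0.9],[-0.16,0,0]],[[0,-28,1.7],[-0.2,0,0]],[[0,-33.5,2.6],[-0.24,0,0]],[[0,-39,3.9],[-0.28,0,0]],[[0,-44.5,5.3],[-0.32,0,0]],[[0,-44.5,5.3],[-0.32,0,0]]]'
python3 - <<'E'
from h import *
s=r.sense();print(s['moment'])
cap('scene','sc2');cap('wrist','w3')
E
```

```text
time_s: 9.65
tcp_pos: [0.539, 0.0372, 0.1568]
ee_rot: [[0.94, 0.324, 0.109], [0.341, -0.89, -0.301], [-0.001, 0.32, -0.947]]
wrist_force: [5.6, -11.7, 3.8]
gripper_width: 0.34
gripper_force: 30.0
[-3.58115244 -1.97795901  0.23537491]
```

Run:
```python
from h import *
s=r.sense();p0,R0=s['tcp_pos'],s['ee_rot']
a=np.radians(19.9);fx=np.array([np.cos(a),np.sin(a),0]);fy=np.array([-np.sin(a),np.cos(a),0])
P=np.array([.5535,-.0029,.1604]);b=np.array([.5535,-.0029,.02]);Rn=down(-70.1)
def pose(t):
    sg=np.sign(t) or 1;pv=b+sg*.006*fy;M=Ro.from_rotvec(-t*fx).as_matrix();return pv+M@(P-pv),M@Rn
for t in(.35,.24,.16,.08,0):print(t,end=' ');go(*pose(t),frm=pose(.32))
x=cv2.imread('pics/sc2.png')[210:320,240:370];cv2.imwrite('pics/z3.png',cv2.resize(x,None,fx=5,fy=5,interpolation=3))
```

```text
0.35 [0.0, -4.2, -0.1] [-0.03, -0.0, -0.0]
0.24 [-0.0, 11.2, 0.9] [0.08, 0.0, 0.0]
0.16 [-0.0, 22.3, 2.7] [0.16, 0.0, 0.0]
0.08 [0.0, 33.2, 5.5] [0.24, 0.0, -0.0]
0 [0.0, 43.9, 9.0] [0.32, 0.0, -0.0]
```

View pics/z3.png

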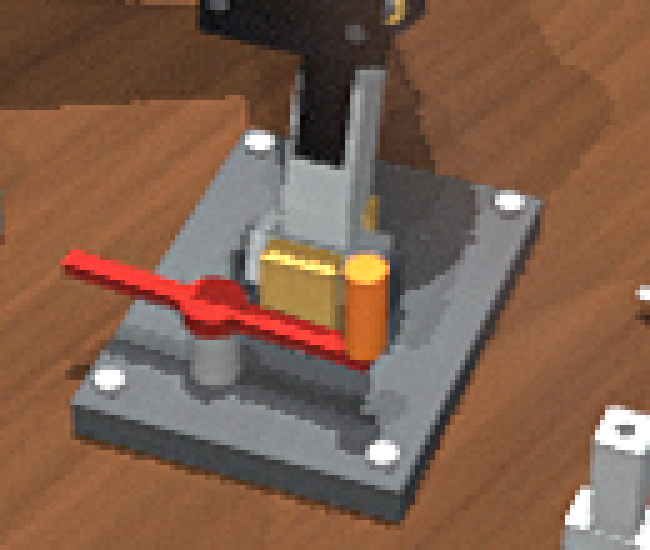

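The block is leaning toward +y, pushing the far cheek; the near cheek is still upright at crop (300,285). I'll go slightly further, return, then rock the other way.

```bash
python3 -m pendant '[[[0,-4.2,0],[-0.03,0,0]],[[0,-4.2,0],[-0.03,0,0]],[[0,5,0.3],[0.035,0,0]],[[0,11.2,0.9],[0.08,0,0]],[[0,22.3,2.7],[0.16,0,0]],[[0,28,4],[0.2,0,0]],[[0,33.2,5.5],[0.24,0,0]],[[0,38.6,7.2],[0.28,0,0]],[[0,43.9,9],[0.32,0,0]],[[0,43.9,9],[0.32,0,0]]]'
```

```text
time_s: 10.75
tcp_pos: [0.554, -0.0034, 0.1605]
ee_rot: [[0.941, 0.338, 0.002], [0.338, -0.941, 0.003], [0.003, -0.002, -1.0]]
wrist_force: [-0.9, 2.6, 1.4]
gripper_width: 0.344
gripper_force: 30.0
```

```bash
python3 -m pendant '[[[0,5.6,0],[0.04,0,0]],[[0,11.2,0],[0.08,0,0]],[[0,16.8,0.4],[0.12,0,0]],[[0,22.4,0.9],[0.16,0,0]],[[0,28,1.7],[0.2,0,0]],[[0,33.5,2.6],[0.24,0,0]],[[0,39,3.9],[0.28,0,0]],[[0,44.5,5.3],[0.32,0,0]],[[0,48.5,6.5],[0.35,0,0]],[[0,48.5,6.5],[0.35,0,0]]]'
python3 -m pendant '[[[0,-5,0.3],[-0.035,0,0]],[[0,-11.2,0.7],[-0.08,0,0]],[[0,-16,1.4],[-0.115,0,0]],[[0,-22,2.4],[-0.155,0,0]],[[0,-27,3.4],[-0.19,0,0]],[[0,-32.5,5],[-0.23,0,0]],[[0,-37.5,6.5],[-0.27,0,0]],[[0,-43,8.3],[-0.31,0,0]],[[0,-48,10.2],[-0.35,0,0]],[[0,-48,10.2],[-0.35,0,0]]]'
python3 - <<'E'
from h import *
go((.5535,-.0029,.1604),down(-70.1))
cap('scene','sc3')
x=cv2.imread('pics/sc3.png')[210:320,240:370];cv2.imwrite('pics/z4.png',cv2.resize(x,None,fx=5,fy=5,interpolation=3))
E
```

```text
time_s: 11.75
tcp_pos: [0.5689, -0.0447, 0.1566]
ee_rot: [[0.94, 0.32, -0.119], [0.341, -0.88, 0.331], [0.001, -0.352, -0.936]]
wrist_force: [-4.9, 12.9, 17.0]
gripper_width: 0.341
gripper_force: 30.1
time_s: 12.75
tcp_pos: [0.5528, -0.0017, 0.1605]
ee_rot: [[0.939, 0.343, 0.002], [0.343, -0.939, -0.0], [0.001, 0.001, -1.0]]
wrist_force: [0.0, 0.9, -0.6]
gripper_width: 0.342
gripper_force: 30.0
[0.2, 1.3, 0.1] [0.001, -0.001, 0.003]
```

View pics/z4.png

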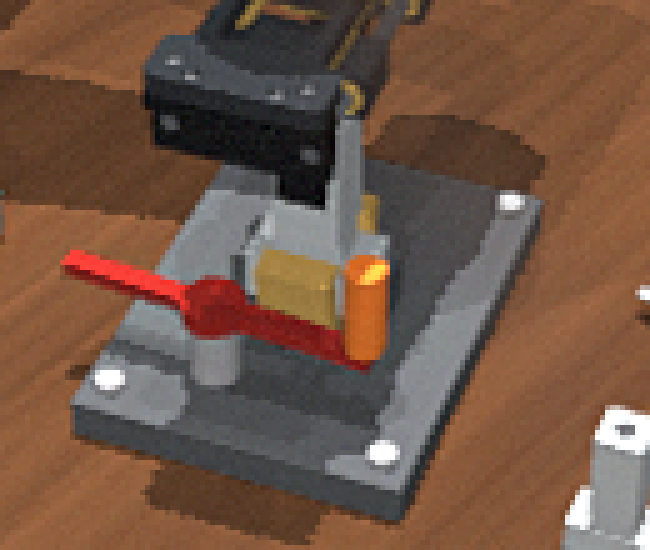

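The near cheek now leans outward. I'll do a cautious 8 mm lift and watch for a catch.

```bash
python3 -m pendant '[[[0,1,-2],[0,0,0]],[[0,1,-4],[0,0,0]],[[0,1,-6],[0,0,0]],[[0,1,-8],[0,0,0]],[[0,1,-8],[0,0,0]]]'
```

```text
time_s: 13.3
tcp_pos: [0.554, -0.0042, 0.1689]
ee_rot: [[0.941, 0.34, 0.002], [0.34, -0.941, 0.001], [0.002, -0.001, -1.0]]
wrist_force: [0.1, 0.4, -2.7]
gripper_width: 0.342
gripper_force: 30.0
```

Only the block's weight shows, so it's free. I'll lift the rest of the way, 60 mm in total.

```bash
python3 -m pendant '[[[0,0,-8],[0,0,0]],[[0,0,-16],[0,0,0]],[[0,0,-25],[0,0,0]],[[0,0,-35],[0,0,0]],[[0,0,-45],[0,0,0]],[[0,0,-51],[0,0,0]],[[0,0,-52],[0,0,0]],[[0,0,-52],[0,0,0]],[[0,0,-52],[0,0,0]],[[0,0,-52],[0,0,0]]]'
python3 - <<'E'
from h import *
cap('scene','sc4');s=r.sense();print(s['tcp_pos'],s['joint_velocities'])
x=cv2.imread('pics/sc4.png')[180:320,240:370];cv2.imwrite('pics/z5.png',cv2.resize(x,None,fx=4,fy=4,interpolation=3))
E
```

```text
time_s: 14.3
tcp_pos: [0.5534, -0.004, 0.2201]
ee_rot: [[0.94, 0.34, 0.0], [0.34, -0.94, 0.001], [0.001, -0.001, -1.0]]
wrist_force: [-0.2, -0.0, -2.5]
gripper_width: 0.345
gripper_force: 30.0
[ 0.55349854 -0.00396935  0.22015008] [-0.02209683 -0.0757843   0.19487716  0.02674855 -0.05346568  0.04037897]
```

View pics/z5.png

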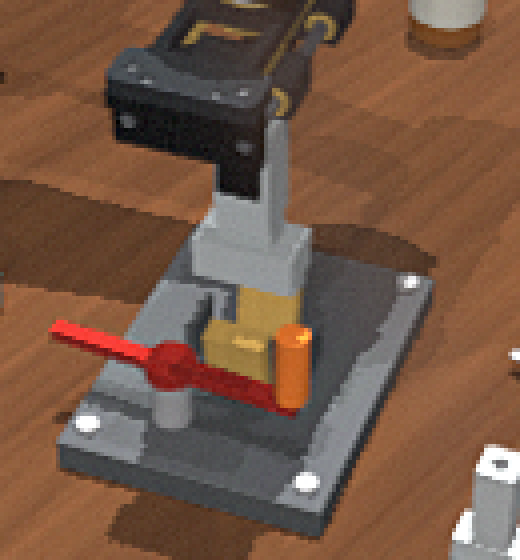

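The block hangs upright above both leaning cheeks (foot at crop (250,260), cheeks below it), and the keeper is open. I'll hand it in.

```bash
python3 -c "from station import r;print(r.finish_job())"
```

```text
the job is handed in; nothing more can be done
None
```

I handed the job in at about 14.4 s: the keeper is at its open stop, both cheeks were pushed back by rocking the block, and the block is held upright and still about 2 cm above the cheeks, over its seat; no verdict was returned.

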